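# Rock the sorting gate over and push the rejected contact blocks down the other chute

## Task

The two white ceramic contact blocks on the infeed shelf failed the lock test and must not go the way the sorting gate feeds now. With the fingertips, rock the seesaw gate over its pivot to its other stop, and only then push both blocks off the shelf onto it, so that they slide down the other chute and come to lie in the tray on that side. Pick nothing up, and leave the control panel, locking hook, release rod and latch carriage alone.

Things in the scene. Friction and masses are not known exactly. Their poses are not given: they have to be found in the camera images.
- sorter: Sorter: fixed steel stand with infeed shelf, seesaw gate and two side chutes. Origin on the table straight below the middle of the gate's pivot axis; x runs level from the shelf to the gate, y to the left seen from the shelf, z up. The level grey shelf (friction about 0.6) has its top at z = 197 mm, x = -215 to -80 mm, y = -140 to 140 mm.
- shelf_edge (a point): Middle of the shelf's edge towards the gate (sorter x = -80 mm, z = 197 mm). A 100 mm wide lane between two 3 mm thick, 16 mm high guide rails leads to it in +x from 85 mm before it. Beyond it a polished lip (friction about 0.16, as the gate and chutes) slopes down 23 mm over 44 mm to above the gate's middle; parts pushed wholly past the edge slide on by themselves.
- gate (a joint): Angle of the seesaw gate about its pivot, a level axis along sorter x, 145 mm up. 0 = level; +0.35 = left (+y) end down on its stop, feeds the left chute; -0.35 = right end down. A tumbler weight (38 mm steel disc, sorter x = 48 to 84 mm, 78 mm above the pivot when level) keeps it on its stop. Pressing the raised end down with 1 to 2 N past level makes it fall over.
- gate_left_end (a point): Middle of the trough floor's left end (upper side). The gate is a steel trough 230 mm long (across the sorter, along y) and 90 mm wide (along x), pivoting at mid-length; floor top 6 mm above the pivot axis, far wall (+x) 40 mm high, near wall 22 mm high and only 70 to 115 mm out from the middle on either side, ends open.
- gate_right_end (a point): Middle of the trough floor's right end (upper side), 230 mm from the left end. The fixed side chutes begin under the gate 85 mm out from the pivot on each side (floor 110 mm up there) and slope down to the trays; they are 103 mm wide with walls 36 mm high.
- tray_left: Plain grey tray fixed at the foot of the left chute, 150 x 150 mm, 85 mm high (45 mm on the chute side), walls and floor 4 mm. Origin at the centre of its underside, 270 mm to the +y side of the sorter's origin; axes as the sorter's.
- tray_right: The same tray at the foot of the right chute, 270 mm to the -y side.
- block_a: White ceramic contact block with two small brass plates on top, 36 x 24 x 22 mm (x, y, z), about 75 g. Origin at the centre of its underside. It stands on the infeed shelf between the guide rails, its long side roughly along the lane.
- block_b: The other contact block, just like the first, standing beside it in the lane.
- hook: Chrome-plated locking hook, flat, about 90 x 45 mm, 13 mm high, lying on the shelf outside the guide rails. Origin at the underside of its middle. To be left alone.
- rod: Steel release rod, 115 mm long, 16 mm high, with a square fork end, lying on the shelf outside the guide rails. Origin at the underside of its middle. To be left alone.
- carriage: Blue anodised latch carriage with two rubber rollers, 110 x 60 x 40 mm, on the table. Origin at the centre of its underside. To be left alone.
- panel: Control panel, a grey sloping-front box with a red rocker switch, 130 x 170 mm, about 90 mm high, fixed on the table. Origin at the centre of its underside. To be left alone.
There are look-alikes about, which are no part of the job. Leave any blue or orange look-alike of the block_a alone.

How it is judged:
By the outcome, as a careful person would: the job done as asked, in the order asked, and still so for the second after the job is handed in, with the robot touching nothing.
It also fails if it takes over 54 s, if anything falls off the work surface, if the arm or the gripper's body presses on something with over 40 N, if the wrist force passes 120 N, or if a joint passes its speed limit or range.

## Robot

A 6-joint arm with a two-finger parallel gripper is mounted at the origin on the work surface. World frame = base frame: x ahead of the robot, y to its left, z up, the work surface at z = 0. Lengths are in mm, angles in degrees, forces in N, time in s.
With the tool pointing down it reaches from about 300 to 850 mm from the base axis. Payload 4.2 kg.
Tool frame: the origin (TCP) lies midway between the tips of the shut fingers; the grasp point (between the pads) lies 19 mm behind it (env.grip_point_offset is the distance from the TCP to the grasp point, in mm); z points along the fingers, x is the direction in which the jaws open and shut, and the axes are right-handed (so a half turn about z gives the same grasp; the last joint's range is limited). The gripper opens to 91 mm and grips with 3 to 60 N. Pads are 32 mm wide; open, the fingers measure 118 mm over their backs; the gripper's body (76 mm by 178 mm) begins 60 mm behind the grasp point.
Start: joints at [62.452, 18.312, 89.639, -0, 72.044, -1.146], TCP at [255.687, 515.041, 213.976] pointing down, gripper open.
Joint ranges: [-177.97, 177.97], [-48.28, 115.42], [12.27, 149.76], [-77.06, 257.06], [2.81, 150.46], [-146.56, 146.56]. Speed limits (degrees/s): [147.25, 147.25, 180, 180, 180, 180].

## Interface

Orientations are given as [roll, pitch, yaw] about the fixed x, y, z axes, in that order (R = Rz(yaw) Ry(pitch) Rx(roll)).
In Python, from workcell import env gives the robot as it stands.
- The arm moves only by the shell command python3 -m pendant 'ROWS' [FORCE]. ROWS is JSON, a list of rows, each an object with "xyz": the shift along the tool's x, y, z in m, a list of three; "roll": the turn about the tool's z in degrees; "jaw": the closure, from 0 (fully open) to 1 (shut). A call has exactly 8 rows; each row is the pose to reach, as a shift and turn from the pose commanded when the call began, along the tool's axes at that moment; what a row does not reach only later rows make up. A row lasts 1/8 s, in which the tool goes at most 62.5 mm and 10.7 degrees, less where a joint would pass 70% of its speed; a pose out of reach is approached as far as the arm can. A call with a gripper value outside its range is refused whole. The fingers move at their own pace and stop on an object; FORCE is the grip in N (left out, the last holds). Time passes only in rows, so rows that repeat a pose let the fingers close, or fill a call up. It gives the time, the measured TCP pose, the force and the opening at its end, in the units of the state.
- env.state(): the state, without advancing time (a new reading comes with each control period).
- env.grab_frame(name): name is "scene" or "top"; returns (picture, depth): 400x640x3 uint8, blue, green, red; 400x640 float32, mm along the optical axis (not along the pixel's ray), 0 where there is no reading.
- env.camera_params(name): a dict with "camera_matrix" (3x3 intrinsics, pixels), "cam_to_world" (4x4, takes a point from camera to world coordinates). Camera axes: x right, y up, looking along -z (the intrinsics and any distortion apply to the point x, -y, -z); pixel columns grow to the right and rows downward; lengths in mm; the calibration is good to about 2 mm. A picture is of the moment at which its call begins. camera_params takes no time and is no camera call.
- env.job_done(): hands the job in, once; it reports no verdict.
The state is a dict: "time_s": time; "qpos": joint angles; "qvel": joint speeds; "effort": joint torques, N m; "ee_pos": TCP position; "ee_rot": TCP orientation; "force": force on the tool from outside, world axes, zero at the start; "torque": the same for the moment, N m; "gripper_width": finger opening in mm.
Only numpy, scipy, OpenCV 4.12 (cv2) and the standard library are available. Lean on these libraries where they do the work, as an engineer would, in place of code of your own. Each camera call takes 0.05 s, during which the arm holds its last target. There are 200 camera calls.

## Working session

There is one attempt and no reset: what is moved stays moved. The work goes in short steps, Python scripts to look and compute and a shell command to move; the robot and the scene stay as the last step left them, time stands still between calls to the robot, and variables do not carry over. Pictures are saved under pics/ and viewed, about 8 in all and at most 12, crops included, and the job is handed in when it is done.

```bash
mkdir -p pics; ls; cat > h.py <<'E'
from workcell import env
import numpy as np, cv2
def snap(n,tag):
    im,d=env.grab_frame(n); cv2.imwrite(f'pics/{tag}.png',im); np.save(f'pics/{tag}.npy',d)
    P=env.camera_params(n); np.savez(f'pics/{tag}_p.npz',K=P['camera_matrix'],T=P['cam_to_world']); return im,d,P
def pt(tag,u,v,r=1):
    d=np.load(f'pics/{tag}.npy'); p=np.load(f'pics/{tag}_p.npz'); K=p['K'];T=p['T']
    w=d[v-r:v+r+1,u-r:u+r+1]; w=w[w>0]; z=np.median(w) if len(w) else np.nan
    return (T@np.array([(u-K[0,2])/K[0,0]*z,-(v-K[1,2])/K[1,1]*z,-z,1]))[:3].round(1)
E
python3 - <<'E'
from h import *
for n in ('scene','top'):
    im,d,P=snap(n,n+'0'); print(n,P['cam_to_world'].round(2).tolist(),{k:(v if k not in('cam_to_world',) else 0) for k,v in P.items()},(d>0).mean())
print(env.state())
E
```

```text
pics
scene [[-0.41, -0.75, 0.52, 1029.13], [0.91, -0.35, 0.23, 222.88], [0.01, 0.56, 0.83, 919.42], [0.0, 0.0, 0.0, 1.0]] {'camera_matrix': array([[422.74908285,   0.        , 322.87656151],
       [  0.        , 422.74908285, 196.29986538],
       [  0.        ,   0.        ,   1.        ]]), 'cam_to_world': 0} 0.99593359375
top [[0.02, 0.99, -0.1, 409.75], [-1.0, 0.02, -0.0, 0.61], [-0.0, 0.1, 0.99, 1143.07], [0.0, 0.0, 0.0, 1.0]] {'camera_matrix': array([[365.22668984,   0.        , 321.34698473],
       [  0.        , 365.22668984, 199.41162234],
       [  0.        ,   0.        ,   1.        ]]), 'cam_to_world': 0} 0.99608203125
{'time_s': 0.1, 'qpos': array([ 6.24530451e+01,  1.83490384e+01,  8.96984063e+01, -2.37566802e-03,
        7.20449438e+01, -1.14423428e+00]), 'qvel': array([ 0.02198856, -0.01353416, -0.21742202, -0.09242496, -0.00321828,
        0.03947231]), 'effort': array([ 1.11890375e-03, -4.13333845e+01, -2.32511687e+01,  7.29406276e-02,
        4.21740348e-02, -6.86403109e-05]), 'ee_pos': array([255.47842392, 514.62661222, 213.20057506]), 'ee_rot': array([1.79999587e+02, 9.24151974e-02, 6.35980132e+01]), 'force': array([-0.06171725,  0.30494669, -1.04512586]), 'torque': array([-0.02269767, -0.00682348,  0.02004184]), 'gripper_width': 90.99964466790982}
```

View pics/scene0.png

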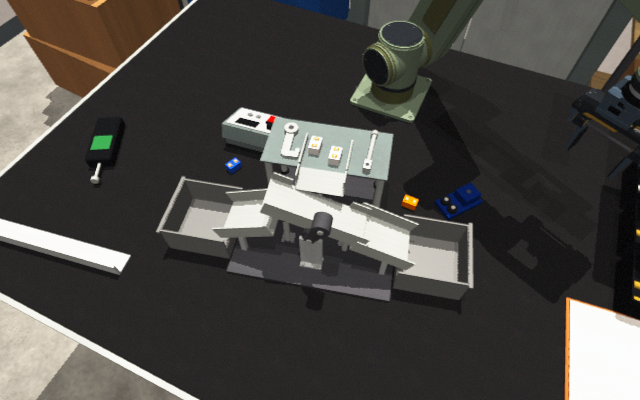

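View pics/top0.png

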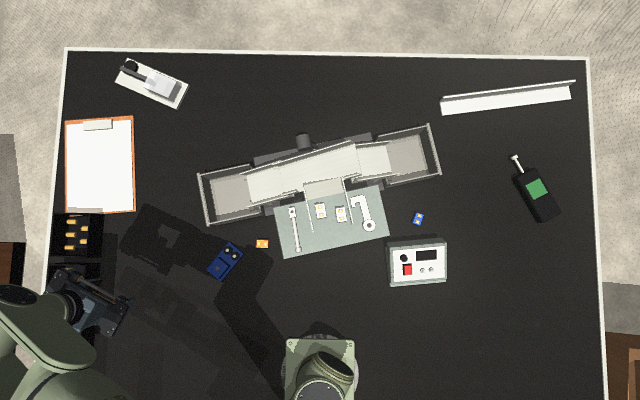

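```bash
python3 - <<'E'
from h import *
a=cv2.imread('pics/top0.png')[110:270,190:450]; b=cv2.imread('pics/scene0.png')[100:300,150:480]
a=cv2.resize(a,None,fx=3,fy=3,interpolation=cv2.INTER_CUBIC);b=cv2.resize(b,None,fx=2.4,fy=2.4,interpolation=cv2.INTER_CUBIC)
cv2.imwrite('pics/a.png',a);cv2.imwrite('pics/b.png',b)
E
```

```text
(no output)
```

View pics/a.png

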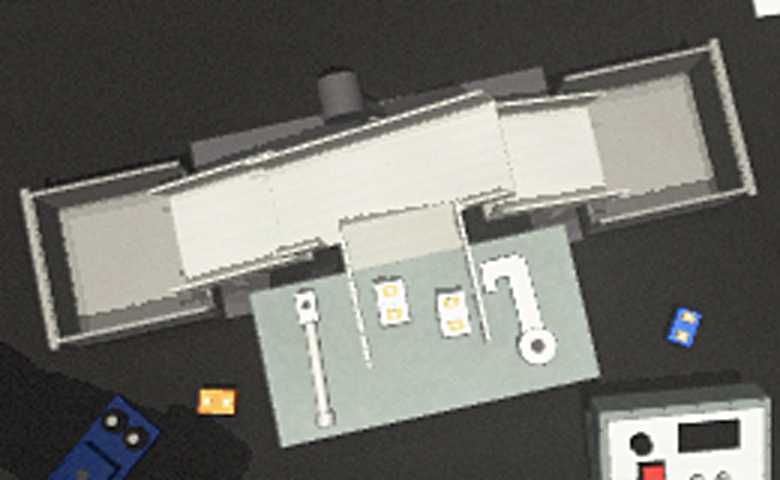

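View pics/b.png

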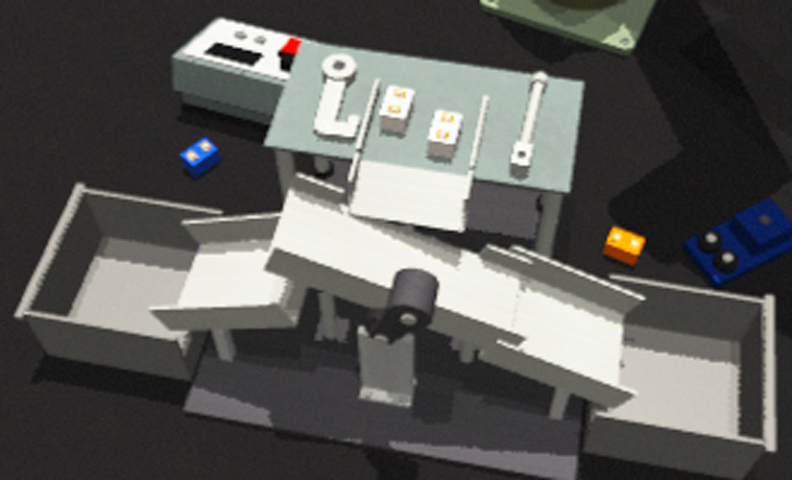

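```bash
cat >> h.py <<'E'
def ray(tag,u,v,z):
    p=np.load(f'pics/{tag}_p.npz'); K=p['K'];T=p['T']
    d=T[:3,:3]@np.array([(u-K[0,2])/K[0,0],-(v-K[1,2])/K[1,1],-1]); o=T[:3,3]
    return o+d*(z-o[2])/d[2]
E
python3 - <<'E'
from h import *
A=lambda x,y:(x/3+190-1/3,y/3+110-1/3); B=lambda x,y:(x/2.4+150-.3,y/2.4+100-.3)
loc=np.array([[-80,140],[-215,140],[-215,-140],[-80,-140]],float)
ca=[(250,293),(283,447),(598,375),(568,226)]; cb=[(569,190),(583,83),(299,42),(266,147)]
def fit(W):
    m=W.mean(0);l=loc-loc.mean(0);w=W-m
    th=np.arctan2((l[:,0]*w[:,1]-l[:,1]*w[:,0]).sum(),(l*w).sum())
    R=np.array([[np.cos(th),-np.sin(th)],[np.sin(th),np.cos(th)]]); o=m-R@loc.mean(0)
    print('th',np.degrees(th),'o',o,'res',(W-(loc@R.T+o)).round(1).tolist()); return R,o
Ra,oa=fit(np.array([ray('top0',*A(*c),197)[:2] for c in ca]))
Rb,ob=fit(np.array([ray('scene0',*B(*c),197)[:2] for c in cb]))
S=lambda p:(Ra.T@((np.asarray(p)[:2]-(oa+ob)/2))).round(1)
for n,f,t,pts in (('A',A,'top0',[('blkL',391,302),('blkR',453,313),('gateR',485,150),('gateL',290,205),('shelf',420,340),('edge',400,262),('disc',340,88)]),('B',B,'scene0',[('blkL',445,127),('blkR',398,103),('gateR',285,235),('gateL',505,320),('shelf',440,85),('disc',415,280)])):
    for l,x,y in pts:
        u,v=f(x,y);p=pt(t,round(u),round(v)); print(n,l,p,'sorter',S(p))
# ray-plane block tops at z=219
for t,f,ps in (('top0',A,[(391,302),(453,313)]),('scene0',B,[(447,122),(398,97)])):
    for c in ps: p=ray(t,*f(*c),219);print(t,p.round(1),S(p))
E
```

```text
th 13.410655463067027 o [592.16795151  11.2300541 ] res [[-0.3, 0.4], [-0.3, -0.9], [1.6, 2.7], [-1.0, -2.2]]
th 14.213538447628558 o [592.87659243  13.39433912] res [[-1.7, -1.5], [2.3, 0.7], [-0.0, -0.9], [-0.6, 1.7]]
A blkL [475.6   6.9 218.5] sorter [-115.    21.9]
A blkR [466.6 -46.5 218. ] sorter [-136.1  -28. ]
A gateR [613.4 -72.7 184.1] sorter [  0.6 -87.5]
A gateL [572.1 106.2 115.5] sorter [ 1.9 96.1]
A shelf [444.  -19.5 196.9] sorter [-151.9    3.5]
A edge [511.5  -0.  194.9] sorter [-81.7   6.8]
A disc [653.8  53.7 237.1] sorter [69.2 26. ]
B blkL [476.6   5.6 218.4] sorter [-114.3   20.4]
B blkR [469.3 -43.1 220.2] sorter [-132.7  -25.3]
B gateR [623.8 -81.8 188.3] sorter [  8.6 -98.8]
B gateL [580.1 113.6 114.7] sorter [ 11.4 101.4]
B shelf [411.4 -27.1 196.1] sorter [-185.3    3.7]
B disc [643.7  53.  237.5] sorter [59.2 27.7]
top0 [474.7   6.9 219. ] [-115.8   22. ]
top0 [466.5 -45.6 219. ] [-136.   -27.1]
scene0 [469.8   4.8 219. ] [-121.1   21.2]
scene0 [461.1 -48.1 219. ] [-141.8  -28.3]
```

Two white blocks, at top crop pixels (391,302) and (453,313), stand between the rails and match the description. The blue one (685,326) and the orange one (216,401) are look-alikes. The right (-y) gate end is up: measured z is 184–188 mm at y≈-90, and about 115 mm at the left end. So the gate feeds left now, and the right end has to go down. Sorter origin is about (592.5, 12.3), yaw about 13.8°.

```bash
python3 -m pendant '[{"xyz":[-0.027,0.041,-0.04],"roll":10,"jaw":1},{"xyz":[-0.053,0.083,-0.06],"roll":20,"jaw":1},{"xyz":[-0.080,0.124,-0.06],"roll":30,"jaw":1},{"xyz":[-0.106,0.166,-0.06],"roll":40,"jaw":1},{"xyz":[-0.133,0.207,-0.06],"roll":50,"jaw":1},{"xyz":[-0.160,0.248,-0.06],"roll":60,"jaw":1},{"xyz":[-0.186,0.290,-0.06],"roll":70,"jaw":1},{"xyz":[-0.213,0.331,-0.06],"roll":80,"jaw":1}]' 20
cat >> h.py <<'E'
th=np.radians(13.8);RS=np.array([[np.cos(th),-np.sin(th)],[np.sin(th),np.cos(th)]]);OS=np.array([592.5,12.3])
def tool_delta(sx,sy,z):
    from scipy.spatial.transform import Rotation as Ro
    s=env.state();R=Ro.from_euler('xyz',s['ee_rot'],degrees=True).as_matrix()
    t=np.r_[RS@[sx,sy]+OS,z]; print('now sorter',(RS.T@(s['ee_pos'][:2]-OS)).round(1),s['ee_pos'].round(1),s['ee_rot'].round(2),'F',s['force'].round(1),'t',s['time_s'])
    print('tool shift mm',(R.T@(t-s['ee_pos'])).round(1),'roll',round((s['ee_rot'][2]+76.2),1))
E
python3 -c "
from h import *
tool_delta(-5,-90,260)"
```

```text
time_s: 1.1
ee_pos: [457.9, 175.5, 273.7]
ee_rot: [180.0, 0.0, -16.7]
force: [-0.1, 0.1, -0.0]
gripper_width: 14.1
now sorter [-91.8 190.6] [457.9 175.5 273.7] [ 1.7999e+02  2.0000e-02 -1.6730e+01] F [-0.1  0.1 -0. ] t 1.1
tool shift mm [217.3 197.6  13.6] roll 59.5
```

```bash
python3 -m pendant '[{"xyz":[0.036,0.033,0],"roll":10,"jaw":1},{"xyz":[0.072,0.066,0],"roll":20,"jaw":1},{"xyz":[0.109,0.099,0],"roll":30,"jaw":1},{"xyz":[0.145,0.132,0],"roll":40,"jaw":1},{"xyz":[0.181,0.165,0],"roll":50,"jaw":1},{"xyz":[0.217,0.198,0],"roll":59.5,"jaw":1},{"xyz":[0.217,0.198,0.014],"roll":59.5,"jaw":1},{"xyz":[0.217,0.198,0.014],"roll":59.5,"jaw":1}]'
python3 -c "
from h import *
tool_delta(-5,-90,260); snap('scene','s1')
im=cv2.imread('pics/s1.png')[80:310,150:480]; cv2.imwrite('pics/s1c.png',cv2.resize(im,None,fx=2.4,fy=2.4,interpolation=cv2.INTER_CUBIC))"
```

```text
time_s: 2.1
ee_pos: [608.3, -73.6, 257.8]
ee_rot: [179.8, 0.1, -75.9]
force: [0.1, -0.8, -1.0]
gripper_width: 0.3
now sorter [ -5.1 -87.2] [608.3 -73.6 257.8] [ 1.7976e+02  1.4000e-01 -7.5870e+01] F [ 0.1 -0.8 -1. ] t 2.1
tool shift mm [ 2.8 -0.1 -2.2] roll 0.3
```

View pics/s1c.png

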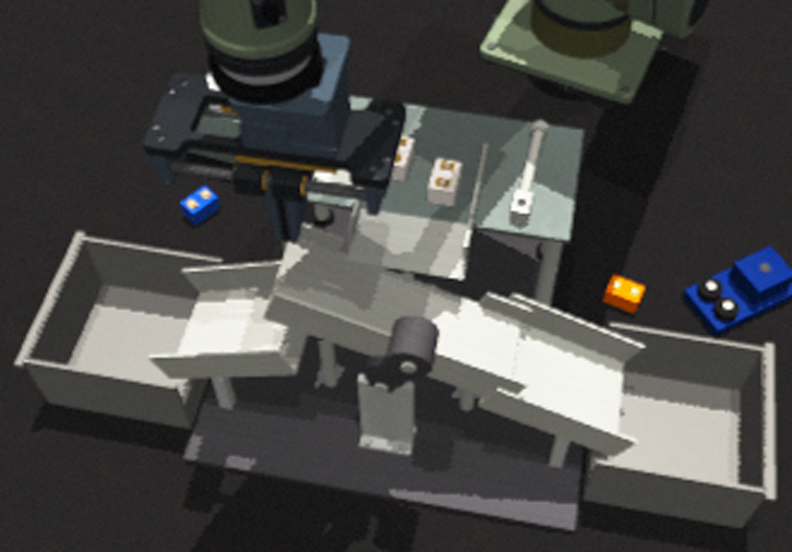

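The gripper is over the raised right end, clear of the disc at (412,345). Now I press down.

```bash
python3 -m pendant '[{"xyz":[0,0,0.03],"roll":0,"jaw":1},{"xyz":[0,0,0.06],"roll":0,"jaw":1},{"xyz":[0,0,0.07],"roll":0,"jaw":1},{"xyz":[0,0,0.08],"roll":0,"jaw":1},{"xyz":[0,0,0.09],"roll":0,"jaw":1},{"xyz":[0,0,0.10],"roll":0,"jaw":1},{"xyz":[0,0,0.108],"roll":0,"jaw":1},{"xyz":[0,0,0.114],"roll":0,"jaw":1}]'
python3 -m pendant '[{"xyz":[0,0,0.006],"roll":0,"jaw":1},{"xyz":[0,0,0.008],"roll":0,"jaw":1},{"xyz":[0,0,0.008],"roll":0,"jaw":1},{"xyz":[0,0,0.008],"roll":0,"jaw":1},{"xyz":[0,0,-0.02],"roll":0,"jaw":1},{"xyz":[0,0,-0.06],"roll":0,"jaw":1},{"xyz":[0,0,-0.11],"roll":0,"jaw":1},{"xyz":[0,0,-0.14],"roll":0,"jaw":1}]'
python3 -c "
from h import *
tool_delta(-180,-27,300); snap('scene','s2')
im=cv2.imread('pics/s2.png')[80:310,150:480]; cv2.imwrite('pics/s2c.png',cv2.resize(im,None,fx=2.4,fy=2.4,interpolation=cv2.INTER_CUBIC))"
```

```text
time_s: 3.15
ee_pos: [609.6, -74.2, 145.3]
ee_rot: [180.0, 0.0, -75.9]
force: [0.2, 0.6, 0.2]
gripper_width: 0.4
time_s: 4.15
ee_pos: [610.4, -74.2, 289.2]
ee_rot: [-179.8, -0.1, -75.9]
force: [0.6, -0.1, -0.0]
gripper_width: 0.1
now sorter [ -3.3 -88.3] [610.4 -74.2 289.2] [-1.7977e+02 -9.0000e-02 -7.5900e+01] F [ 0.6 -0.1 -0. ] t 4.15
tool shift mm [-62.2 176.4 -11.6] roll 0.3
```

View pics/s2c.png

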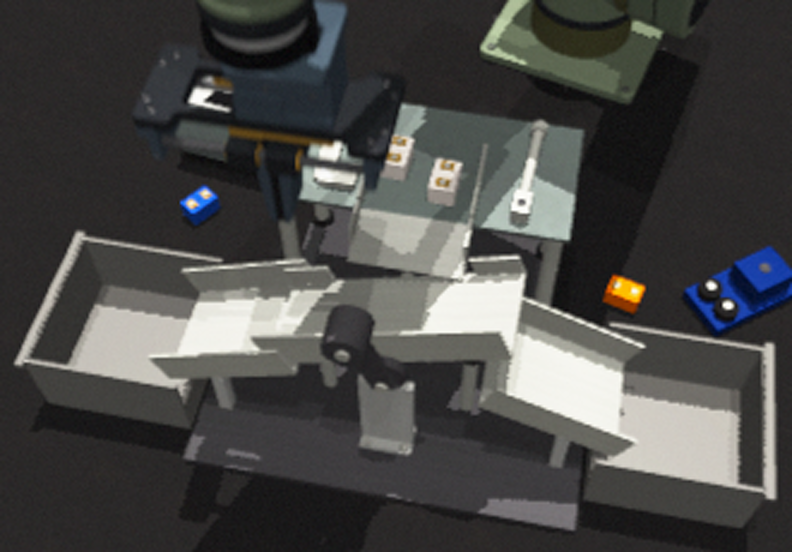

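The gate now rests on its right stop: its left end (505,280) is up and the disc has moved over to (350,330). Next I go behind the right-hand block.

```bash
python3 -m pendant '[{"xyz":[-0.02,0.05,-0.01],"roll":0.3,"jaw":1},{"xyz":[-0.042,0.10,-0.01],"roll":0.3,"jaw":1},{"xyz":[-0.062,0.15,-0.01],"roll":0.3,"jaw":1},{"xyz":[-0.062,0.177,-0.01],"roll":0.3,"jaw":1},{"xyz":[-0.062,0.177,0.02],"roll":0.3,"jaw":1},{"xyz":[-0.062,0.177,0.05],"roll":0.3,"jaw":1},{"xyz":[-0.062,0.177,0.05],"roll":0.3,"jaw":1},{"xyz":[-0.062,0.177,0.05],"roll":0.3,"jaw":1}]'
python3 -c "
from h import *
tool_delta(-180,-27,207); snap('top','t2'); 
for u,v in((500,150),(290,205)): print(pt('t2',round(u/3+190),round(v/3+110)))
im=cv2.imread('pics/t2.png')[110:270,190:450]; cv2.imwrite('pics/t2c.png',cv2.resize(im,None,fx=3,fy=3,interpolation=cv2.INTER_CUBIC))"
```

```text
time_s: 5.2
ee_pos: [423.6, -57.2, 236.9]
ee_rot: [-179.9, -0.0, -76.2]
force: [0.3, 0.3, 0.2]
gripper_width: 0.6
now sorter [-180.6  -27.2] [423.6 -57.2 236.9] [-1.7991e+02 -3.0000e-02 -7.6200e+01] F [0.3 0.3 0.2] t 5.2
tool shift mm [-0.2 -0.5 29.9] roll 0.0
[632.1 -96.8  97.6]
[561.5  96.6 183.1]
```

View pics/t2c.png

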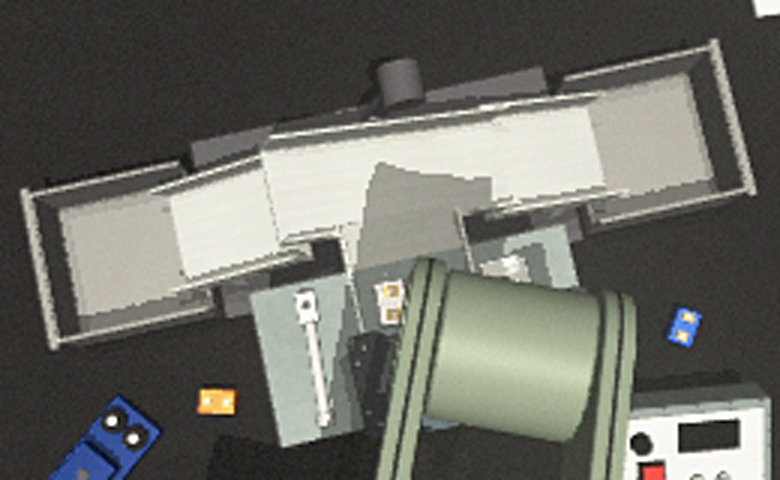

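```bash
python3 -m pendant '[{"xyz":[0,0,0.015],"roll":0,"jaw":1},{"xyz":[0,0,0.03],"roll":0,"jaw":1},{"xyz":[0,-0.005,0.03],"roll":0,"jaw":1},{"xyz":[0,-0.012,0.03],"roll":0,"jaw":1},{"xyz":[0,-0.02,0.03],"roll":0,"jaw":1},{"xyz":[0,-0.028,0.03],"roll":0,"jaw":1},{"xyz":[0,-0.036,0.03],"roll":0,"jaw":1},{"xyz":[0,-0.044,0.03],"roll":0,"jaw":1}]'
python3 -m pendant '[{"xyz":[0,-0.008,0],"roll":0,"jaw":1},{"xyz":[0,-0.016,0],"roll":0,"jaw":1},{"xyz":[0,-0.024,0],"roll":0,"jaw":1},{"xyz":[0,-0.032,0],"roll":0,"jaw":1},{"xyz":[0,-0.040,0],"roll":0,"jaw":1},{"xyz":[0,-0.048,0],"roll":0,"jaw":1},{"xyz":[0,-0.052,0],"roll":0,"jaw":1},{"xyz":[0,-0.052,0],"roll":0,"jaw":1}]'
python3 -c "
from h import *
tool_delta(-84,-27,207); snap('scene','s3')
im=cv2.imread('pics/s3.png')[80:310,150:480]; cv2.imwrite('pics/s3c.png',cv2.resize(im,None,fx=2.4,fy=2.4,interpolation=cv2.INTER_CUBIC))"
```

```text
time_s: 6.25
ee_pos: [466.2, -46.5, 206.0]
ee_rot: [-180.0, 0.0, -76.2]
force: [-0.1, -1.1, 0.8]
gripper_width: 0.3
time_s: 7.25
ee_pos: [516.3, -34.2, 205.8]
ee_rot: [180.0, 0.0, -76.2]
force: [1.0, 0.5, -0.6]
gripper_width: 0.2
now sorter [-85.  -26.9] [516.3 -34.2 205.8] [ 1.7999e+02  1.0000e-02 -7.6190e+01] F [ 1.   0.5 -0.6] t 7.25
tool shift mm [ 0.1 -1.  -1.2] roll 0.0
```

View pics/s3c.png

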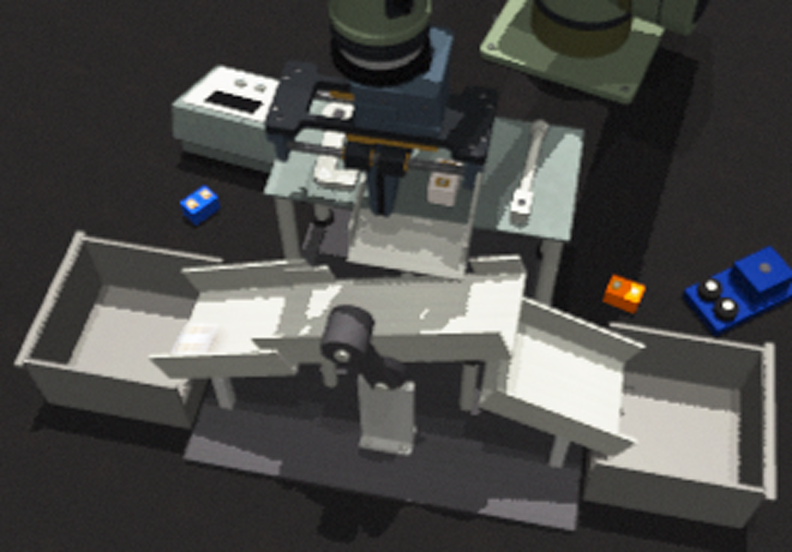

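The first block is on the right chute at (195,340), sliding down. Now the other one, at sorter (-115, 21).

```bash
python3 -m pendant '[{"xyz":[0,0,-0.045],"roll":0,"jaw":1},{"xyz":[0,0.04,-0.045],"roll":0,"jaw":1},{"xyz":[-0.02,0.077,-0.045],"roll":0,"jaw":1},{"xyz":[-0.048,0.077,-0.045],"roll":0,"jaw":1},{"xyz":[-0.048,0.077,-0.045],"roll":0,"jaw":1},{"xyz":[-0.048,0.077,-0.02],"roll":0,"jaw":1},{"xyz":[-0.048,0.077,0],"roll":0,"jaw":1},{"xyz":[-0.048,0.077,0],"roll":0,"jaw":1}]'
python3 -m pendant '[{"xyz":[0,-0.006,0],"roll":0,"jaw":1},{"xyz":[0,-0.014,0],"roll":0,"jaw":1},{"xyz":[0,-0.022,0],"roll":0,"jaw":1},{"xyz":[0,-0.031,0],"roll":0,"jaw":1},{"xyz":[0,-0.04,0],"roll":0,"jaw":1},{"xyz":[0,-0.049,0],"roll":0,"jaw":1},{"xyz":[0,-0.058,0],"roll":0,"jaw":1},{"xyz":[0,-0.066,0],"roll":0,"jaw":1}]'
python3 -m pendant '[{"xyz":[0,-0.008,0],"roll":0,"jaw":1},{"xyz":[0,-0.012,0],"roll":0,"jaw":1},{"xyz":[0,-0.012,0],"roll":0,"jaw":1},{"xyz":[0,-0.012,-0.04],"roll":0,"jaw":1},{"xyz":[0,0.03,-0.10],"roll":0,"jaw":1},{"xyz":[0,0.06,-0.14],"roll":0,"jaw":1},{"xyz":[0,0.08,-0.14],"roll":0,"jaw":1},{"xyz":[0,0.08,-0.14],"roll":0,"jaw":1}]'
python3 -c "
from h import *
tool_delta(-165,21,345); snap('scene','s4'); snap('top','t4')
a=cv2.resize(cv2.imread('pics/s4.png')[100:310,150:480],None,fx=1.8,fy=1.8,interpolation=cv2.INTER_CUBIC)
b=cv2.resize(cv2.imread('pics/t4.png')[110:220,150:450],(594,218),interpolation=cv2.INTER_CUBIC)
cv2.imwrite('pics/s4c.png',np.vstack([a,b]))"
```

```text
time_s: 8.3
ee_pos: [429.3, -6.5, 204.8]
ee_rot: [179.8, 0.0, -76.2]
force: [-0.4, 0.3, 0.0]
gripper_width: 0.4
time_s: 9.3
ee_pos: [494.8, 9.9, 205.9]
ee_rot: [-180.0, 0.0, -76.2]
force: [-0.4, 0.2, -0.8]
gripper_width: 0.2
time_s: 10.3
ee_pos: [415.0, -9.5, 345.8]
ee_rot: [-180.0, 0.0, -76.2]
force: [-0.2, 0.8, -0.9]
gripper_width: 0.3
now sorter [-177.5   21.2] [415.   -9.5 345.8] [-179.98    0.    -76.24] F [-0.2  0.8 -0.9] t 10.3
tool shift mm [  0.2 -12.5   0.8] roll -0.0
```

View pics/s4c.png

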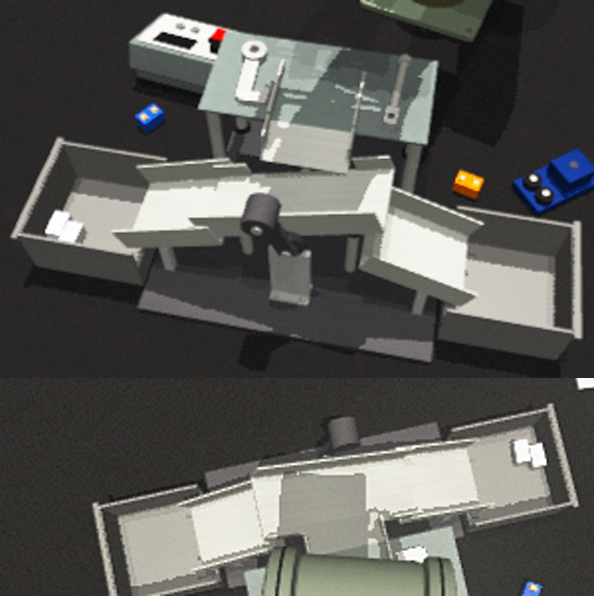

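Both blocks lie in the right tray, at (57,224) and (70,232), and the gate is on its right stop. The hook and rod haven't moved. I'll do one depth and rest check, then hand in.

```bash
python3 - <<'E'
from h import *
snap('top','t5')
for u,v in ((522,450),(538,455),(500,455)):
    U=round(150+u*300/594);V=round(110+(v-378)*110/218)
    for t in('t4','t5'):
        p=pt(t,U,V,0); print(t,p,(RS.T@(p[:2]-OS)).round(1))
print(np.abs(cv2.imread('pics/t5.png').astype(int)-cv2.imread('pics/t4.png')).max(2)[120:200,400:450].max())
print(env.job_done())
E
```

```text
t4 [ 694.7 -280.    28.4] [  29.5 -308.2]
t5 [ 695.  -280.3   27.3] [  29.7 -308.6]
t4 [ 685.3 -304.4   30. ] [  14.6 -329.7]
t5 [ 686.3 -305.4   26.2] [  15.3 -330.9]
t4 [ 689.8 -250.5    7. ] [  31.8 -278.4]
t5 [ 6.914e+02 -2.520e+02  4.000e-01] [  33.  -280.3]
14
the job is handed in; nothing more can be done
None
```

The job is done and handed in at about 10.4 s of the 54 s allowed. Both white blocks are in the right-hand tray.

**What I did:** The gate was feeding left, so I pressed its raised right end down with the shut fingertips until it fell onto its right stop. I checked that in pictures and by depth before touching a block. Then I pushed the two blocks over the shelf edge one after the other, and both slid down the right chute.

**Last checks:**
- **Blocks:** They lie in the right tray at about sorter y = -308 and -330 mm. Their tops are at about 26–30 mm, which fits 22 mm high parts on the 4 mm tray floor. Two pictures taken in quick succession show no motion beyond noise.
- **Gate and the rest:** The gate is still on its right stop. In the pictures the hook, rod, carriage, panel and the blue and orange look-alikes look undisturbed. The arm is clear of everything.
- **Forces:** The wrist force read about 1 N at the end of each move; I did not read it in between.
- **Disagreements:** Nothing failed. The two cameras differed by 0.8° and about 2 mm on the sorter's pose, and by up to 6 mm on the blocks. The depth noise in the tray was several mm.

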